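# Lock the tube-rest post into the bench rail

## Robot

A 7-joint arm with a two-finger parallel gripper is mounted at the origin on the work surface. World frame = base frame: x ahead of the robot, y to its left, z up, the work surface at z = 0. Lengths are in m, angles in rad, forces in N, time in s.
With the tool pointing down it reaches from about 0.425 to 0.8 m from the base axis. Payload 8.3 kg.
Tool frame: the origin (TCP) lies midway between the tips of the shut fingers; the grasp point (between the pads) lies 19 mm behind it; z points along the fingers, y is the line along which they close (so a half turn about z gives the same grasp; the last joint's range is limited). The gripper opens to 85 mm and grips with 20 to 120 N. Pads are 22 mm wide; open, the fingers measure 114 mm over their backs; the gripper's body (76 mm by 85 mm) begins 54 mm behind the grasp point. The pads swing forward as they close: fully open they stand 13 mm farther back than shut.
Start: joints at [1.214, 0.383, 0.016, 1.37, -0.006, 1.388, -0.046], TCP at [0.181, -0.598, 0.231] pointing down, gripper open.
Joint ranges: [-2.95, 2.95], [-0.25, 2.06], [-1.52, 1.56], [0.18, 2.33], [-1.44, 4.58], [0.02, 2.06], [-3.01, 3.01]. Speed limits (rad/s): [2.39, 2.39, 3.01, 3.01, 3.14, 3.14, 3.14].

## Interface

Orientations are given as [roll, pitch, yaw] about the fixed x, y, z axes, in that order (R = Rz(yaw) Ry(pitch) Rx(roll)).
In Python, from workcell import * gives the robot as it stands.
- The arm moves only by the tool move_arm, never from a script. Its argument "moves" is a list of rows, each an object with "slide": the shift along the tool's x, y, z each as a share of 500 mm, from -1 to 1, a list of three; "twist": the turn about the tool's z as a share of 45 degrees, from -1 to 1; "hand": the finger opening in mm, from 0 to 85.4. In form: [{"slide": [dx, dy, dz], "twist": twist, "hand": hand}, ...]. A call has 1 to 20 rows; each row shifts and turns the commanded pose from where the row before left it, along the tool's axes as they then stand; what a row does not reach is not made up. A row lasts 1/8 s, in which the tool goes at most 62.5 mm and 10.7 degrees, less where a joint would pass 70% of its speed; a pose out of reach is approached as far as the arm can. A call with a number of a shift or a turn outside -1 to 1 is refused whole. A call with a gripper value outside its range is refused whole. The fingers move at their own pace and stop on an object; the grip force is fixed at half the most. Time passes only in rows, so rows that do not move let the fingers close. It gives the time, the measured TCP pose, the force, the opening and the grip force at its end, in the units of the state.
- state(): the state, without advancing time (a new reading comes with each control period).
- snapshot(name): name is "side" or "top"; returns a dict with "frame" (480x640x3 uint8, red, green, blue), "z_map" (480x640 float32, m along the optical axis (not along the pixel's ray), 0 where there is no reading), "mtx" (3x3 intrinsics, pixels), "pose" (4x4, takes a point from camera to world coordinates). Camera axes: x right, y down, z forward; pixel columns grow to the right and rows downward; lengths in m; the calibration is good to about 2 mm. A picture is of the moment at which its call begins.
- job_done(): hands the job in; it is judged then, once.
The state is a dict: "clock": time; "joints": joint angles; "joint_velocities": joint speeds; "tau": joint torques, N m; "ee_pos": TCP position; "ee_rot": TCP orientation; "force": force on the tool from outside, world axes, zero at the start; "ft_torque": the same for the moment, N m; "width": opening from 0.0 (shut) to 1.0 (fully open); "gripper_force": force on a finger pad.
Only numpy, scipy, OpenCV 4.12 (cv2) and the standard library are available. Lean on these libraries where they do the work, as an engineer would, in place of code of your own. Each camera call takes 0.05 s, during which the arm holds its last target. There are 200 camera calls.

## Task

Lift the blue-collared tube-rest post out of its wooden block and lower its hammer-head foot lengthwise through the bench rail's slot, in the free bay between the yellow filler bars (look or feel for it, never force it), until the collar sits on the rail. Turn it a quarter turn so the foot lies square across under the lips, then pull up firmly until it catches, to prove that it holds. Let it back down and leave it standing with the collar flat on the rail and the foot square across, the other loose tools undisturbed.

Things in the scene. Friction and masses are not known exactly. Their poses are not given: they have to be found in the camera images.
- post_mid (a point): Grip centre of the loose tube-rest post (0.45 kg, 106 mm tall, upright at the start). z up the post, x along its foot. Aluminium column 30 x 30 mm, faces square to x and y, from 39 mm below this point to 24 mm above; two black cheeks on top with a groove along y between them, top 36 mm above. Blue collar 54 mm across, 49 to 39 mm below, yellow marks on it over the foot's ends. Same turned half round.
- post_foot (a point): Centre of the underside of the post's steel hammer-head foot, 70 mm below post_mid. The foot is 46 mm (x) by 16 mm (y), 10 mm high; above it a neck 14 mm across and 11 mm long, then the collar, whose underside is 21 mm above this point.
- post_block: Fixed wooden block, 90 (x) x 70 (y) x 40 mm high, origin under its centre. At the start the post's collar sits on its top and the foot hangs 21 mm deep in its pocket, along x: lift the post over 25 mm to clear.
- rail_slot (a point): Middle of the slot of the fixed aluminium bench rail, level with the rail's top face, 45 mm above the bench; z up, x along the rail. Rail 300 mm long, 64 mm wide. Two lips 6 mm thick leave a slot 21 mm wide, open for 85 mm either way along x; beyond lie green end covers, 4 mm proud. Under the lips the channel is 54 mm wide and 34 mm deep: the foot can turn there either way round.
- rail: The same rail, origin under its middle, x along it. Two fixed yellow filler bars pack the channel, tops 6 mm below the rail's top, where they stop the foot with the collar 15 mm above the rail. Between them is one free bay, 62 mm long, its middle from -30 to +30 mm along x (not given: look, or feel for it). There the collar lands on the rail; turning sweeps 49 mm, so centre the foot in the bay first. Turned, it can rise 5 mm.
- pin_mid (a point): Middle of a wooden-handled pin with a red collar (leave alone), in a wooden block like the post's; about 90 mm tall, top 38 mm above this point, at most 48 mm across.
- cone_mid (a point): Middle of a brass mandrel cone (leave alone), in a wooden block; about 100 mm tall, top 51 mm above this point, at most 44 mm across.
- driver_grip (a point): Grip of a red-handled screwdriver lying on the bench (leave alone).
- oil: Underside centre of an amber oil bottle, 44 mm diameter, 120 mm tall (leave alone).
- tin: Underside centre of a clear jar with a brass cap, 64 mm diameter, 60 mm tall (leave alone).
Things that resemble listed ones, but are neither listed nor needed, are in the scene too. What is shaped like the part that bears post_mid but green is not meant.

How it is judged:
On the way, in this order (a step that is already met when the one before it is completed fails the run):
1. the foot is in the bay, lengthwise, with the collar down on the rail (y of post_mid in the frame of rail_slot between -0.006 and 0.006 m and x of post_mid in the frame of rail_slot between -0.045 and 0.045 m and z of post_mid in the frame of rail_slot below 0.053 m and angle between the x axis of post_mid and the x axis of rail_slot, either way round below 0.35 rad), for 0.1 s.
2. the post is turned a quarter turn, the foot square across under the lips (y of post_mid in the frame of rail_slot between -0.006 and 0.006 m and x of post_mid in the frame of rail_slot between -0.045 and 0.045 m and z of post_mid in the frame of rail_slot below 0.057 m and angle between the x axis of post_mid and the y axis of rail_slot, either way round below 0.26 rad), for 0.1 s.
3. the post is pulled up until the foot catches under the lips (more than 5 N) (y of post_mid in the frame of rail_slot between -0.006 and 0.006 m and x of post_mid in the frame of rail_slot between -0.045 and 0.045 m and z of post_mid in the frame of rail_slot between 0.052 and 0.059 m and angle between the x axis of post_mid and the y axis of rail_slot, either way round below 0.26 rad and contact force between post and rail above 5 N), for 0.02 s.
At the end, for the whole second after the job is handed in: The post stands upright (within 3 degrees) in the rail's slot, in the free bay, its collar down on the rail (within 2 mm), its foot within 15 degrees of square across the rail, let go and at rest (y of post_mid in the frame of rail_slot between -0.006 and 0.006 m and x of post_mid in the frame of rail_slot between -0.045 and 0.045 m and z of post_mid in the frame of rail_slot between 0.046 and 0.051 m and angle between the x axis of post_mid and the y axis of rail_slot, either way round below 0.26 rad and angle between post_mid's own z axis and vertical below 0.05 rad); the robot touches nothing.
It fails at once if another loose tool (pin, cone, screwdriver, bottle, jar) is displaced by more than 40 mm (distance of any of pin_mid, cone_mid, driver_grip, oil, tin from where it was at the start of the episode above 0.04 m).
It fails at once if the post is jammed against the rail with more than 120 N (contact force between post and rail above 120 N).
It also fails if it takes over 56 s, if anything falls off the work surface, if the arm or the gripper's body presses on something with over 40 N, if the wrist force passes 120 N, or if a joint passes its speed limit or range.

## Working session

There is one attempt and no reset: what is moved stays moved. The work goes in short steps, Python scripts to look and compute and a tool call to move; the robot and the scene stay as the last step left them, time stands still between calls to the robot, and variables do not carry over. Pictures are saved under pics/ and viewed, at most 10 in all, crops included, and the job is handed in when it is done.

Besides the shell and the picture viewer there is one more tool, called after "Request:" as name([rows], argument=value, ...), one row to a line, values as JSON. move_arm: Moves the arm, as the interface text tells. Its arguments: {"type":"object","properties":{"moves":{"type":"array"}},"required":["moves"]}

```bash
mkdir -p pics; cat > h.py <<'E'
from workcell import *
import numpy as np, cv2
def snap(n,f):
    s=snapshot(n); cv2.imwrite('pics/'+f+'.png',s['frame'][:,:,::-1]); np.savez('pics/'+f+'.npz',**{k:s[k] for k in('frame','z_map','mtx','pose')}); return s
def load(f): return dict(np.load('pics/'+f+'.npz'))
def P(s,u,v,z=None):
    z=s['z_map'][int(v),int(u)] if z is None else z
    r=np.linalg.inv(s['mtx'])@[u,v,1]
    return (s['pose']@np.r_[r*z,1])[:3]
def Pz(s,u,v,h):
    "ray meets plane z=h"
    r=s['pose'][:3,:3]@(np.linalg.inv(s['mtx'])@[u,v,1]);o=s['pose'][:3,3]
    return o+r*(h-o[2])/r[2]
E
python3 - <<'E'
from h import *
for n in('top','side'):
    s=snap(n,n+'0'); print(n,s['pose'].round(3).tolist(),s['mtx'].round(1).tolist())
print(state())
E
```

```text
top [[0.017, -0.994, 0.108, 0.448], [-1.0, -0.019, -0.017, 0.082], [0.019, -0.108, -0.994, 1.201], [0.0, 0.0, 0.0, 1.0]] [[600.1, 0.0, 326.0], [0.0, 600.1, 242.0], [0.0, 0.0, 1.0]]
side [[-0.877, -0.325, 0.353, 0.144], [-0.479, 0.559, -0.676, 0.898], [0.023, -0.762, -0.647, 0.883], [0.0, 0.0, 0.0, 1.0]] [[606.1, 0.0, 320.6], [0.0, 606.1, 235.6], [0.0, 0.0, 1.0]]
{'clock': 0.1, 'joints': array([ 1.21407878,  0.38417606,  0.01638867,  1.37106347, -0.00629173,
        1.38820615, -0.0465006 ]), 'joint_velocities': array([-0.0005334 , -0.0005203 , -0.0003858 , -0.00302576, -0.00176922,
       -0.00066387, -0.0012621 ]), 'tau': array([ 4.47462575e-03, -6.29127717e+01,  8.48655347e-01, -3.72758424e+01,
        1.69901981e-02,  1.04683588e-02,  7.82160078e-05]), 'ee_pos': array([ 0.18089637, -0.59776509,  0.23035875]), 'ee_rot': array([-3.13978976e+00,  4.09420760e-05,  2.93869169e-01]), 'force': array([-0.18814638, -0.25463424,  0.47528727]), 'ft_torque': array([0.01065598, 0.00433903, 0.02709106]), 'gripper_force': 0.0, 'width': 1.001787248640105}
```

View pics/top0.png

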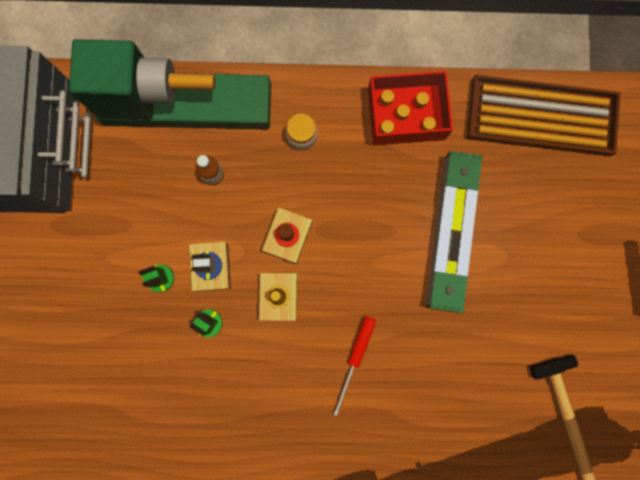

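View pics/side0.png

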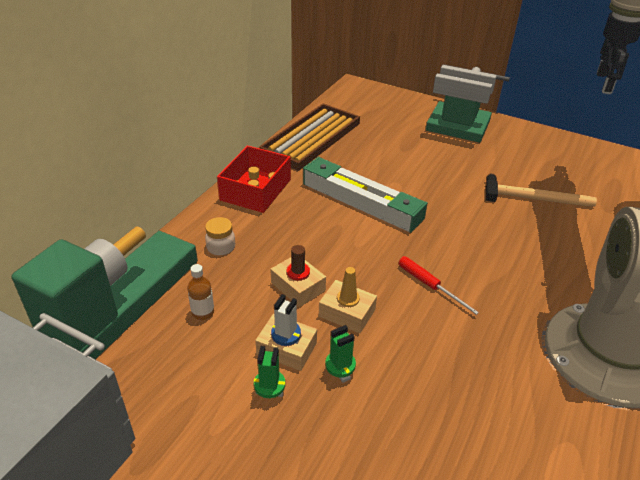

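Candidates in the top view are the blue-collared post in the block at (207,265), and green-collared lookalikes at (158,278) and (207,322). The blue one is meant. The rail slot is at about (456,231), and the dark free bay at about (455,246). I'll check both in enlarged crops.

```bash
python3 - <<'E'
from h import *
s=load('top0');f=s['frame'][:,:,::-1]
a=cv2.resize(f[230:300,170:250],None,fx=5,fy=5,interpolation=cv2.INTER_CUBIC)
b=cv2.resize(f[150:315,420:490],None,fx=3.6,fy=3.6,interpolation=cv2.INTER_CUBIC)
c=np.zeros((600,800,3),np.uint8);c[:350,:400]=a;c[:594,410:662]=b[:594]
cv2.imwrite('pics/crop.png',c)
E
```

```text
(no output)
```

View pics/crop.png

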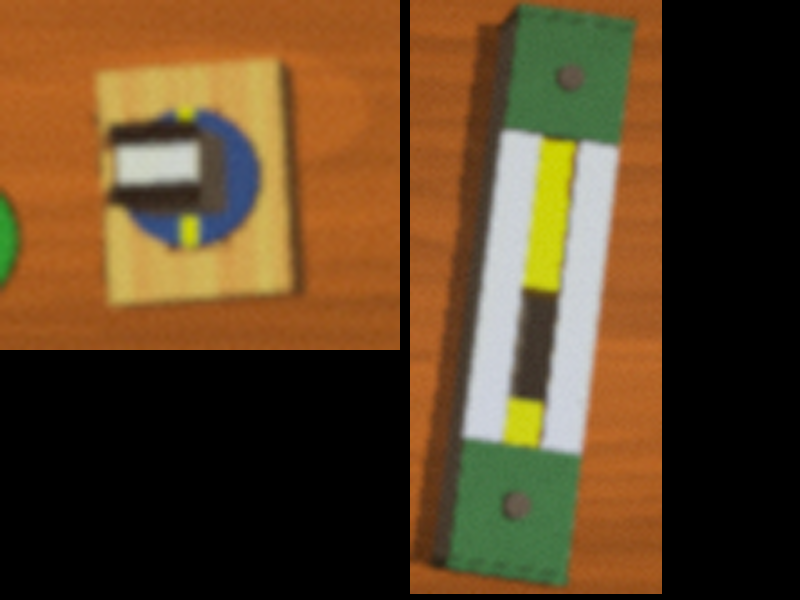

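The crop shows the post's yellow marks at (207.4,252.6) and (208,276), so the foot runs along the image's vertical, with the collar centre at about (208,265). The rail's bay, which is dark, lies between crop (540,291) and (529,399). Now I'll measure.

```bash
cat >> h.py <<'E'
def cloud(s):
    v,u=np.mgrid[:480,:640];z=s['z_map']
    r=np.stack([u,v,np.ones_like(u)],-1)@np.linalg.inv(s['mtx']).T*z[...,None]
    return r@s['pose'][:3,:3].T+s['pose'][:3,3]
def rect(p):
    c,wh,a=cv2.minAreaRect((p[:,:2]*1000).astype(np.float32)); return np.round(c,1),np.round(wh,1),round(a,2),len(p)
E
python3 - <<'E'
from h import *
for n in('top0','side0'):
    s=load(n);w=cloud(s);f=s['frame'].astype(int);ok=s['z_map']>0
    print(n)
    x,y,z=w[...,0],w[...,1],w[...,2]
    rr=ok&(x>.25)&(x<.65)&(y<-.03)&(y>-.26)
    wh=rr&(abs(z-.045)<.004)&(f.min(2)>120)
    gr=rr&(abs(z-.049)<.005)&(f[...,1]>f[...,0]+20)
    print('railwhite',rect(w[wh]),np.median(z[wh])); print('covers',rect(w[gr]),rect(w[gr|wh]))
    ye=rr&(f[...,0]>150)&(f[...,1]>140)&(f[...,2]<90); print('yel z',np.percentile(z[ye],[10,50,90]))
    pp=ok&(x>.3)&(x<.55)&(y>.2)&(y<.36)
    bl=pp&(f[...,2]>f[...,0]+25)&(abs(z-.05)<.005)
    print('collar',cv2.minEnclosingCircle((w[bl][:,:2]*1000).astype(np.float32)),bl.sum(),np.median(z[bl]))
    yy=bl&False|pp&(f[...,0]>150)&(f[...,1]>140)&(f[...,2]<90)&(abs(z-.05)<.006);print('marks',(w[yy]*1000).round(0).tolist()[:40])
    t=pp&(z>.115)&(x>.36);print('post top',rect(w[t]),w[t].mean(0)) if t.any() else 0
    lv=pp&(abs(z-.04)<.004);print('block',rect(w[lv]))
    for name,b in dict(pin=(.38,.48,.1,.21),cone=(.3,.4,.1,.2)).items():
        t=ok&(x>b[0])&(x<b[1])&(y>b[2])&(y<b[3])&(z>.06); print(name,w[t].mean(0),z[t].max())
s=load('top0')
c=lambda x,y:(420+(x-410+.5)/3.6-.5,150+(y+.5)/3.6-.5)
for k,h in (((540,291),.039),((529,399),.039),((559,139),.045),((523,443),.045),((502,129),.045),((619,147),.045),((582,453),.045),((463,437),.045)): print(k,Pz(s,*c(*k),h).round(4))
for k in ((207.4,252.6),(208,276),(208,265.4)): print(Pz(s,*k,.05).round(4))
print('blk',Pz(s,209,266,.04))
E
```

```text
top0
railwhite (array([ 584.9, -188.6]), array([ 65.9, 135.8]), 82.95, 1420) 0.044922990816049446
covers (array([ 483.1, -174.2]), array([62.7, 70.1]), 82.55, 1082) (array([ 550.2, -184.3]), array([ 65.9, 206. ]), 82.68, 2500)
yel z [0.03607576 0.03891764 0.04162117]
collar ((524.3820190429688, 288.3577575683594), 24.940025329589844) 141 0.050637952222590155
marks [[550.0, 294.0, 51.0], [550.0, 290.0, 53.0], [548.0, 318.0, 45.0], [548.0, 316.0, 46.0], [548.0, 291.0, 48.0], [547.0, 257.0, 45.0], [532.0, 256.0, 46.0], [530.0, 256.0, 46.0], [526.0, 260.0, 45.0], [516.0, 254.0, 44.0], [514.0, 264.0, 44.0], [510.0, 317.0, 44.0], [510.0, 265.0, 45.0], [508.0, 289.0, 52.0], [508.0, 288.0, 47.0], [506.0, 315.0, 45.0], [506.0, 291.0, 49.0], [506.0, 289.0, 52.0], [506.0, 286.0, 55.0], [504.0, 291.0, 49.0], [504.0, 289.0, 49.0], [504.0, 287.0, 53.0], [504.0, 286.0, 48.0], [505.0, 254.0, 44.0], [502.0, 291.0, 47.0], [502.0, 288.0, 52.0], [502.0, 287.0, 52.0], [502.0, 285.0, 52.0], [503.0, 263.0, 45.0], [500.0, 289.0, 51.0], [500.0, 287.0, 50.0], [498.0, 288.0, 55.0], [498.0, 287.0, 50.0], [493.0, 290.0, 44.0], [493.0, 278.0, 46.0], [493.0, 253.0, 44.0], [491.0, 311.0, 44.0], [491.0, 268.0, 44.0], [491.0, 259.0, 45.0], [491.0, 257.0, 44.0]]
post top (array([524.5, 288.1]), array([30.4, 30.6]), 3.54, 186) [0.52455762 0.2876728  0.12373135]
block (array([473.2, 283.1]), array([157.6,  70.7]), 5.63, 657)
pin [0.46603108 0.15083891 0.09853749] 0.11997709580154026<stdin>:18: RuntimeWarning: Mean of empty slice.
  ret = um.true_divide(
Traceback (most recent call last):
ValueError: zero-size array to reduction operation maximum which has no identity
```

```bash
python3 - <<'E'
from h import *
for n in('top0','side0'):
    s=load(n);w=cloud(s);f=s['frame'].astype(int);ok=s['z_map']>0
    print(n)
    x,y,z=w[...,0],w[...,1],w[...,2]
    rr=ok&(x>.25)&(x<.8)&(y<-.06)&(y>-.27)
    wh=rr&(abs(z-.045)<.004)&(f.min(2)>120)
    gr=rr&(abs(z-.049)<.005)&(f[...,1]>f[...,0]+20)
    print('railwhite',rect(w[wh]),np.median(z[wh])); print('covers',rect(w[gr]),rect(w[gr|wh]))
    pp=ok&(x>.4)&(x<.62)&(y>.2)&(y<.36)
    bl=pp&(f[...,2]>f[...,0]+25)&(abs(z-.05)<.005)
    print('collar',cv2.minEnclosingCircle((w[bl][:,:2]*1000).astype(np.float32)),bl.sum())
    t=ok&(abs(x-.524)<.04)&(abs(y-.288)<.04)&(z>.115);print('post top',rect(w[t]),w[t].mean(0))
    lv=ok&(abs(x-.524)<.055)&(abs(y-.288)<.045)&(abs(z-.04)<.004);print('block',rect(w[lv]))
s=load('top0')
c=lambda x,y:(420+(x-410+.5)/3.6-.5,150+(y+.5)/3.6-.5)
for k,h in (((540,291),.039),((529,399),.039),((559,139),.045),((523,443),.045),((502,129),.045),((619,147),.045),((582,453),.045),((463,437),.045)): print(k,Pz(s,*c(*k),h).round(4))
for k in ((518,5),(635,20),(567,585),(447,567)):print(k,Pz(s,*c(*k),.049).round(4))
for k in ((207.4,252.6),(208,276),(208,265.4)): print(Pz(s,*k,.05).round(4))
for k in ((287,232),(276,295),(206,160)):print('obst',P(s,*k).round(3))
E
```

```text
top0
railwhite (array([ 602.4, -191.2]), array([ 65.9, 170.9]), 82.57, 1788) 0.044926468427827104
covers (array([ 601.9, -190. ]), array([ 62.7, 310. ]), 82.43, 2084) (array([ 601.8, -191. ]), array([ 65.9, 310. ]), 82.68, 3870)
collar ((524.3820190429688, 288.3577575683594), 24.940025329589844) 141
post top (array([524.5, 288.1]), array([30.4, 30.6]), 3.54, 186) [0.52455762 0.2876728  0.12373135]
block (array([523.4, 288. ]), array([90.2, 70.7]), 5.6, 960)
side0
railwhite (array([ 604.2, -190.9]), array([ 70.3, 172.9]), 82.37, 778) 0.04426184093346858
covers (array([ 603.5, -188.7]), array([ 69.2, 314.2]), 82.49, 901) (array([ 603.2, -190.3]), array([ 71.4, 314.2]), 82.21, 1679)
collar ((523.7379150390625, 291.6640625), 27.139402389526367) 214
post top (array([527. , 290.8]), array([31.5, 31.6]), 3.52, 200) [0.52587629 0.29147166 0.12225607]
block (array([526.2, 289.9]), array([91.8, 74.7]), 5.52, 875)
(540, 291) [ 0.6025 -0.1914  0.039 ]
(529, 399) [ 0.5435 -0.1851  0.039 ]
(559, 139) [ 0.6856 -0.201   0.045 ]
(523, 443) [ 0.5192 -0.1803  0.045 ]
(502, 129) [ 0.6905 -0.1697  0.045 ]
(619, 147) [ 0.6819 -0.2338  0.045 ]
(582, 453) [ 0.5144 -0.2121  0.045 ]
(463, 437) [ 0.5218 -0.148   0.045 ]
(518, 5) [ 0.7589 -0.178   0.049 ]
(635, 20) [ 0.7519 -0.2423  0.049 ]
(567, 585) [ 0.4438 -0.2025  0.049 ]
(447, 567) [ 0.4522 -0.1385  0.049 ]
[0.5489 0.2899 0.05  ]
[0.5041 0.287  0.05  ]
[0.5243 0.2878 0.05  ]
obst [0.585 0.136 0.104]
obst [0.469 0.152 0.116]
obst [0.713 0.287 0.119]
```

Position estimates: post at (0.5244, 0.288), yaw about 3.6°. Rail yaw about -7.4°, bay centre about (0.574, -0.187). First I'll twist so the fingers close along the post's x, then move over by way of a waypoint.

Request:
move_arm([
  {"slide":[0,0,0],"twist":-0.213,"hand":85},
  {"slide":[0,0,0],"twist":-0.213,"hand":85},
  {"slide":[0,0,0],"twist":-0.213,"hand":85},
  {"slide":[0,0,0],"twist":-0.213,"hand":85},
  {"slide":[0,0,0],"twist":-0.213,"hand":85},
  {"slide":[0,0,0],"twist":-0.213,"hand":85},
  {"slide":[0,0,0],"twist":-0.213,"hand":85},
  {"slide":[0,0,0],"twist":-0.213,"hand":85},
  {"slide":[0.07,0.07,0],"twist":0,"hand":85},
  {"slide":[0.07,0.07,0],"twist":0,"hand":85},
  {"slide":[0.07,0.07,0],"twist":0,"hand":85},
  {"slide":[0.07,0.07,0],"twist":0,"hand":85},
  {"slide":[0.07,0.07,0],"twist":0,"hand":85},
  {"slide":[0.07,0.07,0],"twist":0,"hand":85},
  {"slide":[0.07,0.07,0],"twist":0,"hand":85},
  {"slide":[0.07,0.07,0],"twist":0,"hand":85},
  {"slide":[0.07,0.07,0],"twist":0,"hand":85},
  {"slide":[0.07,0.07,0],"twist":0,"hand":85},
  {"slide":[0,0,0],"twist":0,"hand":85},
])

```text
clock: 2.48
ee_pos: [0.5112, -0.2223, 0.231]
ee_rot: [3.141, -0.003, 1.64]
force: [0.3, -0.9, 0.4]
width: 0.994
gripper_force: 0.0
```

```bash
cat >> h.py <<'E'
def go(x,y,z,yaw):
    s=state();p=s['ee_pos'];R=cv2.Rodrigues(np.zeros(3))[0]
    from scipy.spatial.transform import Rotation as Ro
    R=Ro.from_euler('xyz',s['ee_rot']).as_matrix()
    d=R.T@(np.array([x,y,z])-p)
    print('at',p.round(4),s['ee_rot'].round(4),'F',s['force'].round(1),'w',round(s['width'],3),'t',s['clock'])
    print('slide total',(d/.5).round(4),'twist total',round(-(yaw-s['ee_rot'][2])/np.radians(45),4))
E
python3 - <<'E'
from h import *
go(.5244,.288,.2,1.633)
E
```

```text
at [ 0.5112 -0.2223  0.231 ] [ 3.1409e+00 -2.5000e-03  1.6402e+00] F [ 0.3 -0.9  0.4] w 0.994 t 2.475
slide total [1.0162 0.0971 0.0646] twist total 0.0092
```

Request:
move_arm([
  {"slide":[0.085,0.008,0.005],"twist":0.009,"hand":85},
  {"slide":[0.085,0.008,0.005],"twist":0,"hand":85},
  {"slide":[0.085,0.008,0.005],"twist":0,"hand":85},
  {"slide":[0.085,0.008,0.005],"twist":0,"hand":85},
  {"slide":[0.085,0.008,0.005],"twist":0,"hand":85},
  {"slide":[0.085,0.008,0.005],"twist":0,"hand":85},
  {"slide":[0.085,0.008,0.005],"twist":0,"hand":85},
  {"slide":[0.085,0.008,0.005],"twist":0,"hand":85},
  {"slide":[0.085,0.008,0.005],"twist":0,"hand":85},
  {"slide":[0.085,0.008,0.005],"twist":0,"hand":85},
  {"slide":[0.085,0.008,0.005],"twist":0,"hand":85},
  {"slide":[0.08,0.008,0.005],"twist":0,"hand":85},
  {"slide":[0,0,0],"twist":0,"hand":85},
  {"slide":[0,0,0],"twist":0,"hand":85},
])

```text
clock: 4.22
ee_pos: [0.5293, 0.2806, 0.2008]
ee_rot: [-3.141, 0.001, 1.624]
force: [0.3, 0.3, -0.5]
width: 0.993
gripper_force: 0.0
```

```bash
python3 - <<'E'
from h import *
go(.525,.289,.070,1.633)
s=snap('side','side1')
f=s['frame'][:,:,::-1][180:420,180:420]
cv2.imwrite('pics/s1c.png',cv2.resize(f,(600,600),interpolation=cv2.INTER_CUBIC))
E
```

```text
at [0.5293 0.2806 0.2008] [-3.1410e+00  1.1000e-03  1.6241e+00] F [ 0.3  0.3 -0.5] w 0.993 t 4.225
slide total [ 0.0174 -0.0076  0.2616] twist total -0.0113
```

View pics/s1c.png

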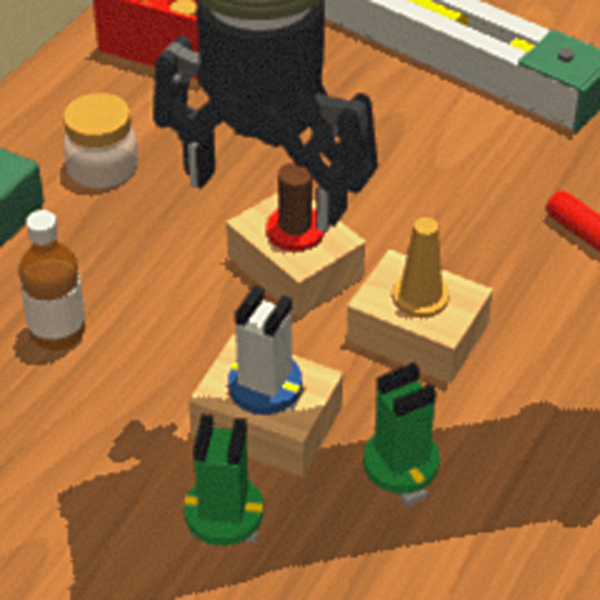

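The gripper is well above the blue post, which stands at crop (265,340). The green posts at (220,470) and (405,430) are clear of both finger sides. I'll correct the position and go down.

Request:
move_arm([
  {"slide":[0.0174,-0.0076,0],"twist":-0.0113,"hand":85},
  {"slide":[0,0,0],"twist":0,"hand":85},
  {"slide":[0,0,0.04],"twist":0,"hand":85},
  {"slide":[0,0,0.04],"twist":0,"hand":85},
  {"slide":[0,0,0.04],"twist":0,"hand":85},
  {"slide":[0,0,0.04],"twist":0,"hand":85},
  {"slide":[0,0,0.04],"twist":0,"hand":85},
  {"slide":[0,0,0.04],"twist":0,"hand":85},
  {"slide":[0,0,0.02],"twist":0,"hand":85},
  {"slide":[0,0,0],"twist":0,"hand":85},
  {"slide":[0,0,0],"twist":0,"hand":85},
])

```text
clock: 5.65
ee_pos: [0.5251, 0.2909, 0.0721]
ee_rot: [3.141, -0.001, 1.634]
force: [0.7, 0.8, 0.7]
width: 0.994
gripper_force: 0.0
```

```bash
python3 - <<'E'
from h import *
go(.525,.289,.070,1.633)
E
```

```text
at [0.5251 0.2909 0.0721] [ 3.1406e+00 -7.0000e-04  1.6340e+00] F [0.7 0.8 0.7] w 0.994 t 5.65
slide total [-0.0038 -0.0005  0.0041] twist total 0.0013
```

Request:
move_arm([
  {"slide":[-0.0036,0,0.002],"twist":0,"hand":85},
  {"slide":[0,0,0],"twist":0,"hand":20},
  {"slide":[0,0,0],"twist":0,"hand":20},
  {"slide":[0,0,0],"twist":0,"hand":20},
  {"slide":[0,0,0],"twist":0,"hand":20},
  {"slide":[0,0,0],"twist":0,"hand":20},
  {"slide":[0,0,0],"twist":0,"hand":20},
  {"slide":[0,0,0],"twist":0,"hand":20},
  {"slide":[0,0,0],"twist":0,"hand":20},
])

```text
clock: 6.78
ee_pos: [0.5253, 0.2888, 0.0708]
ee_rot: [3.141, -0.0, 1.634]
force: [2.4, 0.8, 5.1]
width: 0.341
gripper_force: 60.4
```

Request:
move_arm([
  {"slide":[0,0,-0.02],"twist":0,"hand":20},
  {"slide":[0,0,-0.03],"twist":0,"hand":20},
  {"slide":[0,0,-0.04],"twist":0,"hand":20},
  {"slide":[0,0,-0.04],"twist":0,"hand":20},
  {"slide":[0,0,-0.05],"twist":0,"hand":20},
  {"slide":[0,0,-0.05],"twist":0,"hand":20},
  {"slide":[0,0,-0.05],"twist":0,"hand":20},
  {"slide":[0,0,-0.04],"twist":0,"hand":20},
  {"slide":[0,0,0],"twist":0,"hand":20},
  {"slide":[0,0,0],"twist":0,"hand":20},
])

```text
clock: 8.02
ee_pos: [0.5245, 0.2884, 0.2299]
ee_rot: [-3.141, 0.0, 1.634]
force: [-0.4, -0.3, -4.7]
width: 0.343
gripper_force: 60.3
```

```bash
python3 - <<'E'
from h import *
go(.5742,-.1872,.23,1.634-.063-.129)
s=snap('side','side2');w=cloud(s);f=s['frame'].astype(int);p=state()['ee_pos']
m=(s['z_map']>0)&(np.hypot(w[...,0]-p[0],w[...,1]-p[1])<.06)&(f[...,2]>f[...,0]+25);q=w[m];print(len(q),np.percentile(q[:,2],[5,50,95]),cv2.minEnclosingCircle((q[:,:2]*1000).astype(np.float32)))
E
```

```text
at [0.5245 0.2884 0.2299] [-3.1410e+00  4.0000e-04  1.6341e+00] F [-0.4 -0.3 -4.7] w 0.343 t 8.025
slide total [-9.557e-01  3.910e-02  2.000e-04] twist total 0.2446
298 [0.20097315 0.20762732 0.21014087] ((522.3854370117188, 290.59710693359375), 27.052370071411133)
```

Request:
move_arm([
  {"slide":[-0.03,0.001,0],"twist":0,"hand":20},
  {"slide":[-0.06,0.002,0],"twist":0,"hand":20},
  {"slide":[-0.07,0.003,0],"twist":0,"hand":20},
  {"slide":[-0.07,0.003,0],"twist":0,"hand":20},
  {"slide":[-0.07,0.003,0],"twist":0,"hand":20},
  {"slide":[-0.07,0.003,0],"twist":0,"hand":20},
  {"slide":[-0.07,0.003,0],"twist":0,"hand":20},
  {"slide":[-0.07,0.003,0],"twist":0,"hand":20},
  {"slide":[-0.07,0.003,0],"twist":0,"hand":20},
  {"slide":[-0.07,0.003,0],"twist":0,"hand":20},
  {"slide":[-0.07,0.003,0],"twist":0,"hand":20},
  {"slide":[-0.07,0.003,0],"twist":0,"hand":20},
  {"slide":[-0.07,0.003,0],"twist":0,"hand":20},
  {"slide":[-0.06,0.003,0],"twist":0,"hand":20},
  {"slide":[-0.035,0.001,0],"twist":0.08,"hand":20},
  {"slide":[0,0,0],"twist":0.08,"hand":20},
  {"slide":[0,0,0],"twist":0.084,"hand":20},
  {"slide":[0,0,0],"twist":0,"hand":20},
  {"slide":[0,0,0],"twist":0,"hand":20},
])

```text
clock: 10.45
ee_pos: [0.5748, -0.1864, 0.2302]
ee_rot: [-3.141, -0.0, 1.443]
force: [0.7, -0.6, -5.6]
width: 0.346
gripper_force: 60.0
```

```bash
python3 - <<'E'
from h import *
go(.5742,-.1872,.15,1.442)
E
```

```text
at [ 0.5748 -0.1864  0.2302] [-3.1413e+00 -2.0000e-04  1.4433e+00] F [ 0.7 -0.6 -5.6] w 0.346 t 10.45
slide total [-0.0018 -0.0009  0.1604] twist total 0.0016
```

Request:
move_arm([
  {"slide":[-0.0018,-0.001,0.04],"twist":0,"hand":20},
  {"slide":[0,0,0.05],"twist":0,"hand":20},
  {"slide":[0,0,0.05],"twist":0,"hand":20},
  {"slide":[0,0,0.05],"twist":0,"hand":20},
  {"slide":[0,0,0.04],"twist":0,"hand":20},
  {"slide":[0,0,0.008],"twist":0,"hand":20},
  {"slide":[0,0,0],"twist":0,"hand":20},
  {"slide":[0,0,0],"twist":0,"hand":20},
])

```text
clock: 11.45
ee_pos: [0.5751, -0.1876, 0.1126]
ee_rot: [3.14, 0.0, 1.442]
force: [0.3, -0.4, -5.0]
width: 0.347
gripper_force: 59.9
```

```bash
python3 - <<'E'
from h import *
go(.5742,-.1872,.07,1.442)
a=snap('side','side3')
f=a['frame'][:,:,::-1][120:240,280:440]
cv2.imwrite('pics/s3c.png',cv2.resize(f,(800,600),interpolation=cv2.INTER_CUBIC))
w=cloud(a);F=a['frame'].astype(int)
m=(a['z_map']>0)&(np.hypot(w[...,0]-.574,w[...,1]+.187)<.06)&(F[...,2]>F[...,0]+25);q=w[m];print(len(q),np.percentile(q[:,2],[5,50,95]),cv2.minEnclosingCircle((q[:,:2]*1000).astype(np.float32)))
E
```

```text
at [ 0.5751 -0.1876  0.1126] [3.1396e+00 3.0000e-04 1.4424e+00] F [ 0.3 -0.4 -5. ] w 0.347 t 11.45
slide total [ 0.0005 -0.002   0.0851] twist total 0.0005
126 [0.08354717 0.08992107 0.09323219] ((572.8441772460938, -182.30946350097656), 26.50516700744629)
```

View pics/s3c.png

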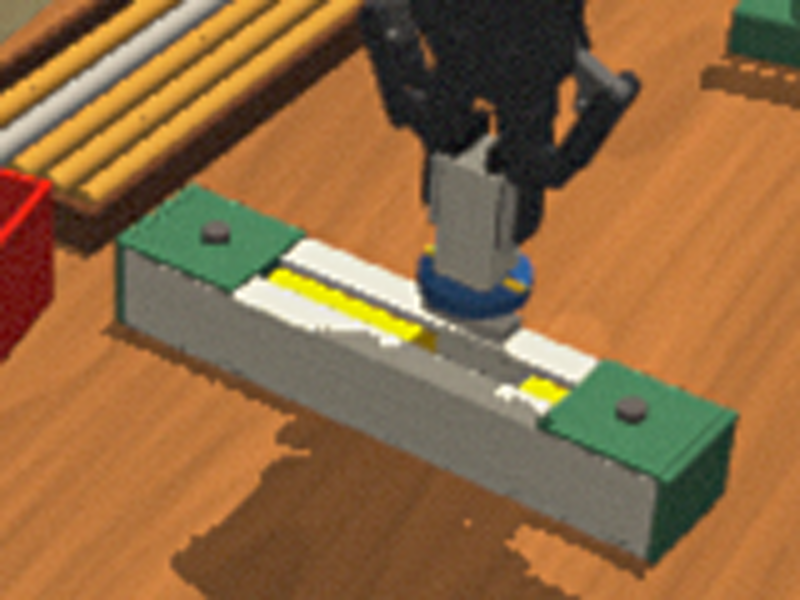

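The post hangs right over the slot. The bay is visible below it from crop (435,340) to (520,385), with yellow bars on either side. I'll lower gently and watch the force.

Request:
move_arm([
  {"slide":[0,0,0.012],"twist":0,"hand":20},
  {"slide":[0,0,0.012],"twist":0,"hand":20},
  {"slide":[0,0,0.01],"twist":0,"hand":20},
  {"slide":[0,0,0.004],"twist":0,"hand":20},
  {"slide":[0,0,0.004],"twist":0,"hand":20},
  {"slide":[0,0,0],"twist":0,"hand":20},
])

```text
clock: 12.25
ee_pos: [0.5743, -0.1874, 0.0902]
ee_rot: [-3.142, -0.0, 1.442]
force: [-0.5, -1.3, -5.4]
width: 0.342
gripper_force: 60.1
```

No contact, and the foot is inside the slot. I'll keep going down.

Request:
move_arm([
  {"slide":[0,0,0.006],"twist":0,"hand":20},
  {"slide":[0,0,0.006],"twist":0,"hand":20},
  {"slide":[0,0,0.006],"twist":0,"hand":20},
  {"slide":[0,0,0.004],"twist":0,"hand":20},
  {"slide":[0,0,0],"twist":0,"hand":20},
])

```text
clock: 12.88
ee_pos: [0.5742, -0.1874, 0.0791]
ee_rot: [-3.141, -0.0, 1.442]
force: [0.0, 0.1, -5.1]
width: 0.344
gripper_force: 60.1
```

Request:
move_arm([
  {"slide":[0,0,0.004],"twist":0,"hand":20},
  {"slide":[0,0,0.003],"twist":0,"hand":20},
  {"slide":[0,0,0.002],"twist":0,"hand":20},
  {"slide":[0,0,0],"twist":0,"hand":20},
  {"slide":[0,0,0],"twist":0,"hand":20},
])

```text
clock: 13.5
ee_pos: [0.5744, -0.1875, 0.0757]
ee_rot: [3.141, 0.0, 1.442]
force: [-4.7, 1.1, 6.5]
width: 0.343
gripper_force: 61.4
```

The collar is down on the rail. I'll ease up about 1.5 mm and turn a quarter turn.

Request:
move_arm([
  {"slide":[0,0,-0.005],"twist":0,"hand":20},
  {"slide":[0,0,0],"twist":0.05,"hand":20},
  {"slide":[0,0,0],"twist":0.15,"hand":20},
  {"slide":[0,0,0],"twist":0.2,"hand":20},
  {"slide":[0,0,0],"twist":0.2,"hand":20},
])

```text
clock: 14.12
ee_pos: [0.5742, -0.1874, 0.0768]
ee_rot: [-3.141, -0.0, 0.964]
force: [0.2, 0.9, -5.3]
width: 0.34
gripper_force: 60.1
```

```bash
python3 - <<'E'
from h import *
go(.5742,-.1873,.077,1.442-np.pi/2)
s=state();print(s['ft_torque'].round(2),s['joints'].round(2))
E
```

```text
at [ 0.5742 -0.1874  0.0768] [-3.1411e+00 -1.0000e-04  9.6430e-01] F [ 0.2  0.9 -5.3] w 0.34 t 14.125
slide total [ 0.0001 -0.0001 -0.0003] twist total 1.3918
[-0.03 -0.01  0.  ] [ 0.57  0.49 -0.4   1.61  0.21  1.09 -0.5 ]
```

Request:
move_arm([
  {"slide":[0,0,0],"twist":0.2,"hand":20},
  {"slide":[0,0,0],"twist":0.2,"hand":20},
  {"slide":[0,0,0],"twist":0.2,"hand":20},
  {"slide":[0,0,0],"twist":0.2,"hand":20},
  {"slide":[0,0,0],"twist":0.2,"hand":20},
  {"slide":[0,0,0],"twist":0.2,"hand":20},
  {"slide":[0,0,0],"twist":0.19,"hand":20},
  {"slide":[0,0,0],"twist":0,"hand":20},
  {"slide":[0,0,0],"twist":0,"hand":20},
])

```text
clock: 15.25
ee_pos: [0.5743, -0.1873, 0.0771]
ee_rot: [-3.141, 0.0, -0.118]
force: [0.5, 0.4, -4.2]
width: 0.339
gripper_force: 60.1
```

```bash
python3 - <<'E'
from h import *
go(.5742,-.1873,.0775,1.442-np.pi/2)
s=state();print(s['ft_torque'].round(2),s['joints'].round(2))
E
```

```text
at [ 0.5743 -0.1873  0.0771] [-3.1415e+00  3.0000e-04 -1.1770e-01] F [ 0.5  0.4 -4.2] w 0.339 t 15.25
slide total [-0.0002  0.     -0.0009] twist total 0.0141
[ 0.02  0.01 -0.  ] [ 0.41  0.46 -0.19  1.62  0.1   1.07 -1.5 ]
```

Turned freely. Now the pull.

Request:
move_arm([
  {"slide":[0,0,-0.003],"twist":0,"hand":20},
  {"slide":[0,0,-0.003],"twist":0,"hand":20},
  {"slide":[0,0,-0.003],"twist":0,"hand":20},
  {"slide":[0,0,-0.002],"twist":0,"hand":20},
  {"slide":[0,0,0],"twist":0,"hand":20},
])

```text
clock: 15.88
ee_pos: [0.5741, -0.1874, 0.0809]
ee_rot: [-3.141, 0.001, -0.12]
force: [7.0, -2.8, -21.3]
width: 0.349
gripper_force: 61.2
```

It caught at about 16 N net. I'll pull a touch more, then let it down.

Request:
move_arm([
  {"slide":[0,0,-0.002],"twist":0,"hand":20},
  {"slide":[0,0,0],"twist":0,"hand":20},
  {"slide":[0,0,0.004],"twist":0,"hand":20},
  {"slide":[0,0,0.004],"twist":0,"hand":20},
  {"slide":[0,0,0.004],"twist":0,"hand":20},
  {"slide":[0,0,0.003],"twist":0,"hand":20},
  {"slide":[0,0,0],"twist":0,"hand":20},
])

```text
clock: 16.75
ee_pos: [0.5743, -0.1874, 0.0764]
ee_rot: [-3.142, -0.0, -0.121]
force: [-0.3, -0.1, -5.0]
width: 0.348
gripper_force: 64.6
```

Request:
move_arm([
  {"slide":[0,0,0.002],"twist":0.01,"hand":20},
  {"slide":[0,0,0.001],"twist":0,"hand":20},
  {"slide":[0,0,0],"twist":0,"hand":20},
  {"slide":[0,0,0],"twist":0,"hand":20},
])

```text
clock: 17.25
ee_pos: [0.5747, -0.1875, 0.0758]
ee_rot: [3.141, -0.001, -0.129]
force: [-2.6, 1.0, 5.9]
width: 0.341
gripper_force: 66.2
```

Seated. I'll open the fingers and retreat straight up.

Request:
move_arm([
  {"slide":[0,0,0],"twist":0,"hand":45},
  {"slide":[0,0,0],"twist":0,"hand":65},
  {"slide":[0,0,0],"twist":0,"hand":85},
  {"slide":[0,0,0],"twist":0,"hand":85},
  {"slide":[0,0,0],"twist":0,"hand":85},
  {"slide":[0,0,0],"twist":0,"hand":85},
  {"slide":[0,0,-0.02],"twist":0,"hand":85},
  {"slide":[0,0,-0.04],"twist":0,"hand":85},
  {"slide":[0,0,-0.06],"twist":0,"hand":85},
  {"slide":[0,0,-0.06],"twist":0,"hand":85},
  {"slide":[0,0,-0.06],"twist":0,"hand":85},
  {"slide":[0,0,-0.04],"twist":0,"hand":85},
  {"slide":[0,0,0],"twist":0,"hand":85},
  {"slide":[0,0,0],"twist":0,"hand":85},
])

```text
clock: 19.0
ee_pos: [0.574, -0.1873, 0.2141]
ee_rot: [-3.141, 0.001, -0.128]
force: [-0.1, -0.4, -0.2]
width: 0.992
gripper_force: 0.0
```

```bash
python3 - <<'E'
from h import *
print(state()['force'],state()['width'])
a=snap('side','side4');w=cloud(a);x,y,z=np.moveaxis(w,-1,0);F=a['frame'].astype(int)
ok=a['z_map']>0
m=ok&(np.hypot(x-.5745,y+.187)<.035)&(z>.118)&(z<.14);print('top',rect(w[m]),np.percentile(z[m],[50,95]))
m=ok&(np.hypot(x-.5745,y+.187)<.035)&(F[...,2]>F[...,0]+25)&(z<.07);print('collar',cv2.minEnclosingCircle((w[m][:,:2]*1000).astype(np.float32)),np.percentile(z[m],[50,90]))
f=a['frame'][:,:,::-1][120:240,280:440]
cv2.imwrite('pics/s4c.png',cv2.resize(f,(800,600),interpolation=cv2.INTER_CUBIC))
E
```

```text
[-0.083039   -0.36310558 -0.16245123] 0.9920044235389042
top (array([ 573.8, -184.3]), array([34.1, 32.8]), 78.88, 155) [0.12576696 0.13081933]
collar ((572.1146240234375, -182.487060546875), 26.89353370666504) [0.05325147 0.05670792]
```

View pics/s4c.png

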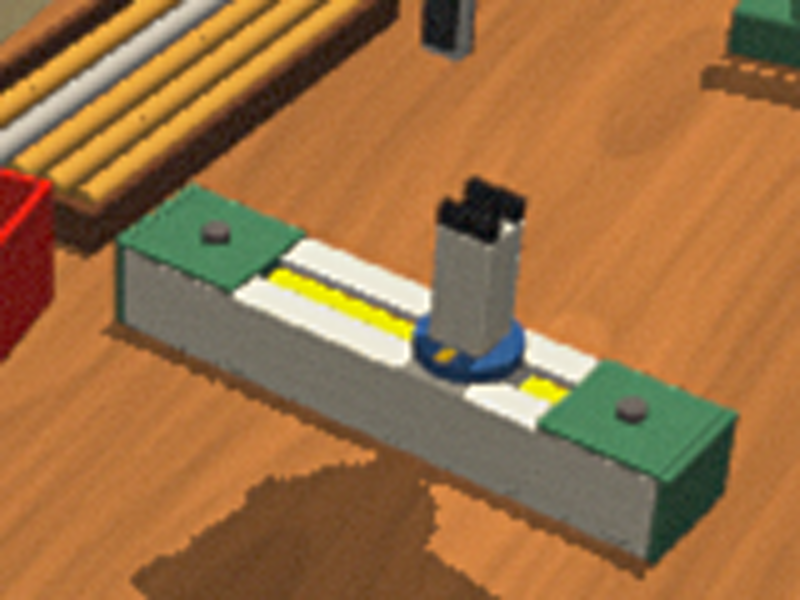

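The post stands upright with its collar flat on the rail. The yellow mark at crop (445,355) faces squarely across the rail, and the gripper is clear. Handing it in.

```bash
python3 -c "
from h import *
print(job_done())"
```

```text
the job is handed in; nothing more can be done
None
```

I handed the job in at about 19 s; the hand-in returned no verdict. The post stands upright in the free bay, collar on the rail and foot square across; the upward pull caught at about 16 N or more, and the arm met nothing else on its way.

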